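# Take the used-up string spool off its twine stand

### The arm

A 6-joint arm with a two-finger parallel gripper is mounted at the origin on a cart in front of the work surface, level with it; the furniture and walls round the work are solid. World frame = base frame: x ahead of the robot, y to its left, z up, the work surface at z = 0. Lengths are in m, angles in degrees, forces in N, time in s.
With the tool pointing down it reaches from about 0.3 to 0.95 m from the base axis. Payload 3.1 kg.
Tool frame: the origin (TCP) lies at the very end of the fingers, on their centre line; the grasp point (between the pads) lies 19 mm behind it; z points along the fingers, y is the line along which they close (so a half turn about z gives the same grasp; the last joint's range is limited). The gripper opens to 85 mm and grips with 20 to 120 N. Pads are 22 mm wide; open, the fingers measure 114 mm over their backs; the gripper's body (76 mm by 85 mm) begins 54 mm behind the grasp point. The pads swing forward as they close: fully open they stand 13 mm farther back than shut.
Start: joints at [61.152, 17.653, 93.61, -0, 68.738, -3.994], TCP at [0.263, 0.567, 0.231] pointing down, gripper open.
Joint ranges: [-175.34, 175.34], [-45.06, 112.39], [2.9, 150.54], [-68.45, 248.45], [3.09, 151.38], [-168.51, 168.51]. Speed limits (degrees/s): [159.86, 159.86, 180, 180, 180, 180].

### API

Orientations are given as [roll, pitch, yaw] about the fixed x, y, z axes, in that order (R = Rz(yaw) Ry(pitch) Rx(roll)).
In Python, from station import telemetry, imaging, job gives the robot as it stands. The module is installed in compiled form; this text tells all that it offers.
- The arm moves only by the tool move_arm, never from a script. Its argument "plan" is a list of rows, each a list of 6 numbers: the shift along the tool's x, y, z in mm, then the turn, a rotation vector about the tool's x, y, z in rad. In form: [[tx, ty, tz, wx, wy, wz], ...]. A call has exactly 8 rows; each row is the pose to reach, as a shift and turn from the pose commanded when the call began, along the tool's axes at that moment; what a row does not reach only later rows make up. A row lasts 1/12 s, in which the tool goes at most 41.7 mm and 7.16 degrees, less where a joint would pass 70% of its speed; a pose out of reach is approached as far as the arm can. A call with a gripper value outside its range is refused whole. "hand" is the finger opening in mm, from 0 to 85.4, set as the call begins (left out, the last holds). The fingers move at their own pace and stop on an object; the grip force is fixed at half the most. Time passes only in rows, so rows that repeat a pose let the fingers close, or fill a call up. It gives the time, the measured TCP pose, the force, the opening and the grip force at its end, in the units of the state.
- telemetry.read_state(): the state, without advancing time (a new reading comes with each control period).
- imaging.grab_frame(name): name is "side" or "top"; returns a dict with "frame" (400x640x3 uint8, red, green, blue), "range_z" (400x640 float32, m along the optical axis (not along the pixel's ray), 0 where there is no reading), "intrinsics" (3x3 intrinsics, pixels), "k1" (the pictures are not rectified: a ray, as slopes to the right and down, at radius r is drawn at 1 + k1 r^2 times it, then the intrinsics apply), "origin" and "attitude" of the camera in the world. Camera axes: x right, y down, z forward; pixel columns grow to the right and rows downward; lengths in m; the calibration is good to about 2 mm. A picture is of the moment at which its call begins.
- job.finish_job(): hands the job in; it is judged then, once.
The state is a dict: "clock": time; "q": joint angles; "joint_velocities": joint speeds; "effort": joint torques, N m; "tcp_pos": TCP position; "tcp_rot": TCP orientation; "wrist_force": force on the tool from outside, world axes, zero at the start; "torque": the same for the moment, N m; "gripper_width": finger opening in m; "gripper_force": force on a finger pad.
Only numpy, scipy, OpenCV 4.12 (cv2) and the standard library are available. Lean on these libraries where they do the work, as an engineer would, in place of code of your own. Each camera call takes 0.05 s, during which the arm holds its last target. There are 200 camera calls.

### The job

One of the two twine stands has run down to the last turns of string on its spool; the other spool is still full. On the stand with the nearly bare spool, swing the keeper arm out to its stop, lift the spool up off its spindle and stand it upright on the floor of the dark wooden tray, next to the empty one already there. Leave the arm of that stand swung out, ready for a new spool, and leave the full spool with its stand, the empty one in the tray, the pepper mill and the salt shaker undisturbed.

Things in the scene. Friction and masses are not known exactly. Their poses are not given: they have to be found in the camera images.
- spool_empty: Light-wood spool 64 mm high: two round flanges 56 mm across, 8 mm thick, on a slim core with a 14 mm bore. Origin: centre of its underside; z its axis, up. The nearly bare one on a stand: slim-waisted, a thin layer of string 27 mm across. 40 to 85 g. Grip it by the rim of the top flange, fingers left and right (along the stand's y), where there is most room.
- spool_full: Light-wood spool 64 mm high: two round flanges 56 mm across, 8 mm thick, on a slim core with a 14 mm bore. Origin: centre of its underside; z its axis, up. The full one on the other stand: string 51 mm across fills it nearly to the flanges. Leave alone.
- spool_old: Light-wood spool 64 mm high: two round flanges 56 mm across, 8 mm thick, on a slim core with a 14 mm bore. Origin: centre of its underside; z its axis, up. The slim-waisted one that stands in the tray already, at the tray's -x end. Leave alone.
- stand_empty: Twine stand, fixed: black plate 138 x 92 x 14 mm, upright steel spindle 10 mm thick, tip at 92 mm height. Origin on the worktop under the spindle; z up, +x points to the rear post (10 mm thick, 58 mm from the spindle, 114 mm high, carries the keeper arm), +y to the stand's left. The plate spans x -53..85 mm. A seated spool's underside is 17 mm above the origin. Carries the nearly bare spool.
- stand_full: Twine stand, fixed: black plate 138 x 92 x 14 mm, upright steel spindle 10 mm thick, tip at 92 mm height. Origin on the worktop under the spindle; z up, +x points to the rear post (10 mm thick, 58 mm from the spindle, 114 mm high, carries the keeper arm), +y to the stand's left. The plate spans x -53..85 mm. A seated spool's underside is 17 mm above the origin. Carries the full spool.
- keeper_empty (a joint): Keeper arm over the nearly bare spool: flat steel bar 14 mm wide at 97-102 mm height, swinging level about the rear post, with a black knob on its free end. 0 = shut, over the spindle tip (the spool cannot come off); grows as the free end swings to the stand's +y (clockwise from above), stop at 1.7. Light friction, under 2 N at the knob; stays where left.
- keeper_empty_knob (a point): Black knob, upright on the free end of the keeper arm over the nearly bare spool: 16 mm across, from 102 to 131 mm above the worktop; this point on its axis at 122 mm, 58 mm from the axis of the rear post. Round, so it can turn between the fingers.
- keeper_full (a joint): Keeper arm over the full spool: flat steel bar 14 mm wide at 97-102 mm height, swinging level about the rear post, with a black knob on its free end. 0 = shut, over the spindle tip (the spool cannot come off); grows as the free end swings to the stand's +y (clockwise from above), stop at 1.7. Light friction, under 2 N at the knob; stays where left. Leave alone.
- tray: Low dark wooden tray on the left part of the worktop, fixed: 200 mm (x) x 120 mm (y) outside, walls 7 mm thick and 36 mm high, floor 6 mm thick. Origin: centre of its underside. An empty spool stands about 50 mm from the middle at the -x end (nearer the robot); the +x end is free.
- pepper_mill: Dark wooden pepper mill, 160 mm high, 58 mm across, standing on the worktop behind the stands. Origin: centre of its underside. Leave alone.
- salt_shaker: Glass salt shaker with metal top, 90 mm high, 44 mm across, beside the pepper mill. Origin: centre of its underside. Leave alone.
Things that resemble listed ones, but are neither listed nor needed, are in the scene too. Leave any yellow look-alike of the stand_empty alone.

How it is judged:
By the outcome, as a careful person would: the job done as asked, in the order asked, and still so for the second after the job is handed in, with the robot touching nothing.
It also fails if it takes over 56 s, if anything falls off the work surface, if the arm or the gripper's body presses on something with over 40 N, if the wrist force passes 120 N, or if a joint passes its speed limit or range.

## Working session

There is one attempt and no reset: what is moved stays moved. The work goes in short steps, Python scripts to look and compute and a tool call to move; the robot and the scene stay as the last step left them, time stands still between calls to the robot, and variables do not carry over. Pictures are saved under pics/ and viewed, at most 12 in all, crops included, and the job is handed in when it is done.

Besides the shell and the picture viewer there is one more tool, called after "Call:" in YAML: its name, and indented under it one key for each argument. move_arm: Moves the arm, as the interface text tells. Its arguments: {"type":"object","properties":{"plan":{"type":"array"},"hand":{"type":"number"}},"required":["plan"]}

```bash
mkdir -p pics; cat > h.py <<'E'
import numpy as np,cv2
from scipy.spatial.transform import Rotation as R
from station import telemetry, imaging, job
def grab(n,save=None):
    f=imaging.grab_frame(n)
    if save: cv2.imwrite(save,f["frame"][:,:,::-1])
    return f
def cloud(f):
    K=np.array(f["intrinsics"]);k1=f["k1"];h,w=f["range_z"].shape
    u,v=np.meshgrid(np.arange(w),np.arange(h))
    xd=(u-K[0,2])/K[0,0];yd=(v-K[1,2])/K[1,1];x,y=xd.copy(),yd.copy()
    for _ in range(10):
        s=1+k1*(x*x+y*y);x,y=xd/s,yd/s
    z=f["range_z"];P=np.dstack([x*z,y*z,z])
    A=np.array(f["attitude"],float)
    M=A if A.shape==(3,3) else R.from_euler("xyz",A,degrees=True).as_matrix()
    W=P@M.T+np.array(f["origin"]);W[z==0]=np.nan
    return W
E
python3 - <<'E'
from h import *
for n in("side","top"):
    f=grab(n,f"pics/{n}0.png");print(n,f["origin"],f["attitude"],f["k1"],f["intrinsics"])
    np.save(n+".npy",cloud(f))
s=telemetry.read_state();print(s)
E
```

```text
side [ 0.41583365 -1.47532951  0.64322567] [-111.23053872    0.24573858   -4.95283675] 0.04088158813939174 [[455.27488665   0.         318.50771394]
 [  0.         455.27488665 193.35256466]
 [  0.           0.           1.        ]]
top [ 0.18321725 -0.21889667  1.80495054] [-166.9677834    -0.24087137  -68.37559823] 0.026930265590152033 [[503.94761341   0.         318.53669612]
 [  0.         503.94761341 203.13485723]
 [  0.           0.           1.        ]]
{'clock': 0.1, 'q': array([ 6.11505262e+01,  1.76990085e+01,  9.36814716e+01,  1.52221475e-03,
        6.87395997e+01, -3.99294829e+00]), 'joint_velocities': array([ 0.07015044, -0.14141851, -0.20062603,  0.11480415,  0.09874113,
        0.03976413]), 'effort': array([-1.06998104e-03, -4.16410124e+01, -2.77642661e+01, -1.48822764e-04,
        4.05038707e-03,  3.14389602e-06]), 'tcp_pos': array([0.26236719, 0.56643936, 0.23017373]), 'tcp_rot': array([-1.79880310e+02, -9.77560551e-03,  1.55142911e+02]), 'wrist_force': array([0.30064334, 0.80333732, 0.14204469]), 'torque': array([-0.06099863, -0.02390675,  0.0039048 ]), 'gripper_force': 0.0, 'gripper_width': 0.08571555239173564}
```

View pics/top0.png

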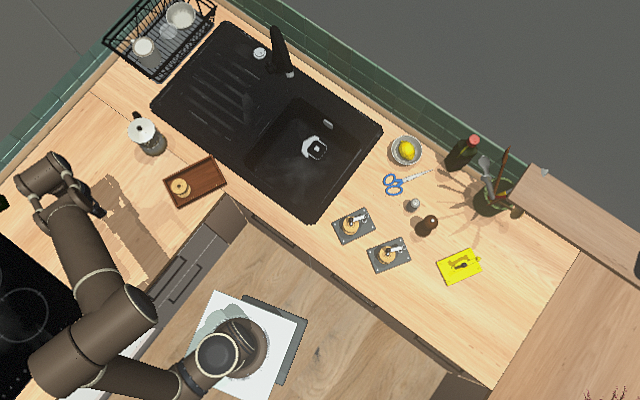

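View pics/side0.png

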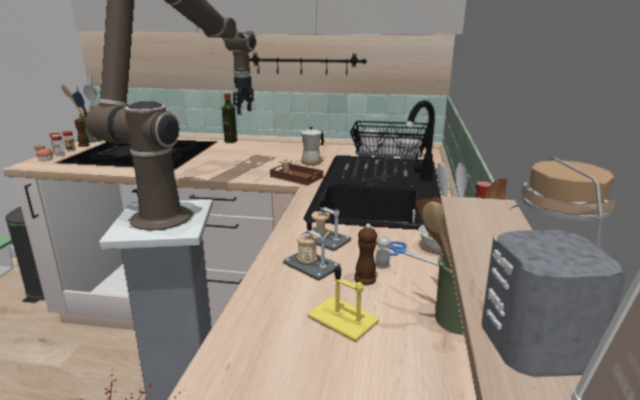

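The top view shows the tray at (195,182), with the old spool at (180,187). The stands are at (353,225) and (389,254), the mill at (427,225) and the yellow look-alike at (460,265). I'll zoom in next to tell the two spools apart.

```bash
python3 - <<'E'
from h import *
a=cv2.imread("pics/side0.png")[195:290,265:400];b=cv2.imread("pics/top0.png")[195:285,320:450]
r=lambda i:cv2.resize(i,(780,290*1),interpolation=cv2.INTER_CUBIC)
a=cv2.resize(a,None,fx=4,fy=4,interpolation=2)[:, :400+140];b=cv2.resize(b,None,fx=4,fy=4,interpolation=2)
cv2.imwrite("pics/sidez.png",a);cv2.imwrite("pics/topz.png",b)
W=np.load("top.npy")
for u,v in[(353,225),(389,254),(195,182),(180,187),(210,175),(427,225)]:print(u,v,W[v,u].round(3))
E
```

```text
353 225 [ 0.529 -0.219  0.078]
389 254 [ 0.48  -0.37   0.076]
195 182 [0.479 0.381 0.004]
180 187 [0.438 0.414 0.032]
210 175 [ 0.525  0.342 -0.   ]
427 225 [ 0.608 -0.449  0.143]
```

View pics/sidez.png

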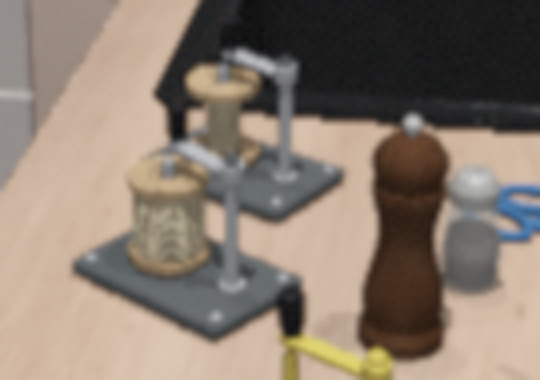

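View pics/topz.png

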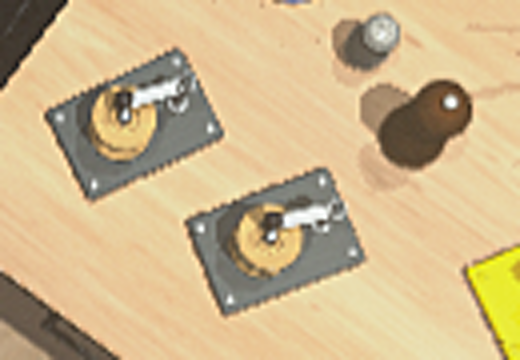

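The bare spool is on the stand nearer the sink: top (353,225), upper-left in the side crop at (222,110). The full one is at (389,254). Both arms are shut. Now I'll measure.

```bash
cat >> h.py <<'E'
def plane(f,z0):
    g=dict(f);K=np.array(f["intrinsics"]);g["range_z"]=np.ones((400,640));W=cloud(g)
    o=np.array(f["origin"]);d=W-o
    return o+d*((z0-o[2])/d[...,2:3])
E
python3 - <<'E'
from h import *
for n in("top","side"):
    f=grab(n);W=cloud(f);P=plane(f,0.014);rgb=f["frame"].astype(int)
    sat=rgb.max(2)-rgb.min(2);br=rgb.mean(2)
    for nm,c in(("E",(0.53,-0.22)),("F",(0.48,-0.37))):
        d=np.hypot(P[...,0]-c[0],P[...,1]-c[1])
        m=(sat<28)&(br<125)&(br>50)&(d<0.13)&(abs(W[...,2]-0.014)<0.008)
        m=cv2.morphologyEx(m.astype(np.uint8),cv2.MORPH_OPEN,np.ones((2,2)))
        k,l,st,_=cv2.connectedComponentsWithStats(m);m=l==1+st[1:,4].argmax()
        p=P[m][:,:2].astype(np.float32)
        print(n,nm,m.sum(),"plate",cv2.minAreaRect(p*1000))
        d=np.hypot(W[...,0]-c[0],W[...,1]-c[1])
        z=W[...,2]
        for lo,hi in((.066,.092),(.093,.108),(.108,.14)):
            q=W[(d<.1)&(z>lo)&(z<hi)]
            if len(q)>3: print("  z",lo,len(q),"med",np.median(q,0).round(4),"circ",cv2.minEnclosingCircle((q[:,:2]*1000).astype(np.float32)))
        q=(d<.1)&(z>.066)&(z<.092)&(sat>45)
        Q=plane(f,0.081)[q][:,:2].astype(np.float32)*1000
        print("  flange@.081",cv2.minEnclosingCircle(Q),Q.min(0),Q.max(0),np.median(z[q]))
        
    # tray
    T=plane(f,0.036);d=np.hypot(W[...,0]-.48,W[...,1]-.385)
    m=(d<.15)&(rgb[...,0]-rgb[...,2]>15)&(br<105)&(abs(W[...,2]-.02)<.03)
    k,l,st,_=cv2.connectedComponentsWithStats(m.astype(np.uint8));m=l==1+st[1:,4].argmax()
    print("tray",m.sum(),cv2.minAreaRect(T[m][:,:2].astype(np.float32)*1000),cv2.minAreaRect(W[m][:,:2].astype(np.float32)*1000))
    q=(d<.15)&(W[...,2]>.05)&(W[...,2]<.09);Q=plane(f,.07)[q][:,:2].astype(np.float32)*1000
    if q.sum():print("old",q.sum(),cv2.minEnclosingCircle(Q),np.median(W[q],0))
E
```

```text
top E 160 plate ((503.29632568359375, -194.02699279785156), (89.06878662109375, 50.08467483520508), 56.992061614990234)
  z 0.066 160 med [ 0.5237 -0.2111  0.0799] circ ((538.5144653320312, -219.53866577148438), 41.7532844543457)
  z 0.093 57 med [ 0.5577 -0.2312  0.1015] circ ((555.659912109375, -225.35850524902344), 35.99161148071289)
  z 0.108 30 med [ 0.5366 -0.2066  0.1247] circ ((550.5880737304688, -226.06561279296875), 35.54909896850586)
  flange@.081 ((527.4015502929688, -209.7417755126953), 27.715557098388672) [ 500.3819  -237.32819] [ 555.0952  -182.57445] 0.07977574599406578
top F 132 plate ((468.6412658691406, -342.892822265625), (82.04520416259766, 44.12841033935547), 22.61439323425293)
  z 0.066 176 med [ 0.473  -0.3619  0.0804] circ ((487.2447509765625, -372.79168701171875), 41.973976135253906)
  z 0.093 54 med [ 0.5047 -0.3884  0.1016] circ ((502.0581359863281, -381.6799621582031), 36.79409408569336)
  z 0.108 32 med [ 0.4855 -0.3602  0.1227] circ ((499.0915222167969, -380.25250244140625), 34.836280822753906)
  flange@.081 ((476.57666015625, -362.488037109375), 28.001
[... 1194 characters left out ...]
.933692932128906)
  z 0.093 89 med [ 0.5017 -0.3869  0.1015] circ ((500.66607666015625, -386.83636474609375), 35.27290725708008)
  z 0.108 64 med [ 0.4847 -0.3641  0.1176] circ ((498.37860107421875, -384.4505615234375), 35.586395263671875)
  flange@.081 ((476.16668701171875, -368.0819091796875), 28.984294891357422) [ 450.34805 -394.9759 ] [ 500.3742  -339.48178] 0.07997084404542543
tray 722 ((480.91033935546875, 319.76898193359375), (183.9983367919922, 255.71578979492188), 48.625770568847656) ((490.0509033203125, 375.7303771972656), (151.32699584960938, 231.02835083007812), 52.70018005371094)
old 64 ((430.4162902832031, 377.74365234375), 45.892181396484375) [0.43162592 0.39755697 0.06697792]
```

```bash
python3 - <<'E'
from h import *
for n in("top","side"):
    f=grab(n);W=cloud(f);P=plane(f,0.014);rgb=f["frame"].astype(int)
    sat=rgb.max(2)-rgb.min(2);br=rgb.mean(2);z=W[...,2]
    for nm,c in(("E",(0.527,-0.212)),("F",(0.476,-0.364))):
        d=np.hypot(P[...,0]-c[0],P[...,1]-c[1])
        m=((sat<30)&(br<135)&(br>60)&(d<0.12)&(z<.03)&(z>.004)).astype(np.uint8)
        m=cv2.morphologyEx(m,cv2.MORPH_OPEN,np.ones((3,3)))
        p=P[m>0][:,:2].astype(np.float32)*1000
        r=cv2.minAreaRect(p);print(n,nm,m.sum(),np.round(r[0],1),np.round(r[1],1),round(r[2],1))
        d=np.hypot(W[...,0]-c[0],W[...,1]-c[1])
        k=(d<.035)&(z>.112)&(br<110)
        print("  knob",k.sum(),W[k].mean(0).round(4),W[k].min(0).round(3),W[k].max(0).round(3))
        b=(z>.094)&(z<.108)&(d<.09)&(br>110);q=W[b][:,:2]
        print("  bar",b.sum(),q.mean(0).round(4),"dir",np.degrees(np.arctan2(*np.linalg.svd(q-q.mean(0))[2][0][::-1])).round(1))
        k=(d<.09)&(d>.035)&(z>.108)&(z<.125);print("  post",k.sum(),W[k].mean(0).round(4))
E
python3 - <<'E'
import cv2
import os
os.chdir(".")
a=cv2.imread("pics/top0.png")[140:225,150:240]
E
```

```text
top E 498 [ 536.3 -240.8] [125.4 169.5] 0.4
  knob 19 [ 0.5342 -0.2039  0.1276] [ 0.527 -0.211  0.118] [ 0.544 -0.198  0.137]
  bar 46 [ 0.5567 -0.2315] dir 130.3
  post 8 [ 0.5689 -0.2485  0.1143]
top F 541 [ 513.6 -349.4] [159.8 135.5] 42.6
  knob 19 [ 0.4828 -0.3566  0.1265] [ 0.477 -0.364  0.113] [ 0.491 -0.351  0.135]
  bar 45 [ 0.502  -0.3861] dir 128.6
  post 12 [ 0.5168 -0.4064  0.1109]
side E 305 [ 561.6 -253.3] [99.8 84.2] 48.5
  knob 30 [ 0.5342 -0.2084  0.1224] [ 0.528 -0.215  0.112] [ 0.541 -0.196  0.13 ]
  bar 53 [ 0.557  -0.2359] dir -55.9
  post 11 [ 0.5713 -0.2518  0.111 ]
side F 704 [ 513.4 -358. ] [176.9 143.6] 45.3
  knob 38 [ 0.4843 -0.3624  0.1226] [ 0.479 -0.367  0.114] [ 0.49  -0.352  0.131]
  bar 80 [ 0.502  -0.3894] dir -57.0
  post 12 [ 0.5162 -0.4088  0.1116]
```

```bash
python3 - <<'E'
from h import *
f=grab("top");P=plane(f,0.014)
for nm,C in(("E",[(45,110),(180,48),(222,133),(92,198)]),("F",[(187,220),(326,168),(368,258),(228,315)])):
    Q=np.array([cv2.remap(P.astype(np.float32),np.float32([[320+u/4-.4]]),np.float32([[195+v/4-.4]]),1)[0,0,:2] for u,v in C])*1000
    print(nm,Q.round(1).tolist(),"c",Q.mean(0).round(1),[ (np.linalg.norm(b-a).round(1),np.degrees(np.arctan2(*(b-a)[::-1])).round(1)) for a,b in zip(Q,np.roll(Q,-1,0))])
# tray floor: depth-based, dark wood
W=cloud(f);rgb=f["frame"].astype(int);br=rgb.mean(2)
for z0,lo,hi in((.036,.026,.045),(.006,-.006,.014)):
    T=plane(f,z0);d=np.hypot(W[...,0]-.48,W[...,1]-.38)
    m=(d<.15)&(rgb[...,0]-rgb[...,2]>15)&(br<105)&(W[...,2]>lo)&(W[...,2]<hi)
    m=cv2.morphologyEx(m.astype(np.uint8),cv2.MORPH_OPEN,np.ones((2,2)))>0
    r=cv2.minAreaRect(T[m][:,:2].astype(np.float32)*1000);print(z0,m.sum(),r,cv2.boxPoints(r).round().tolist())
a=cv2.resize(f["frame"][145:220,150:240,::-1],None,fx=6,fy=6,interpolation=2);cv2.imwrite("pics/trayz.png",a)
E
```

```text
E [[522.4000244140625, -140.39999389648438], [621.2999877929688, -233.8000030517578], [561.7000122070312, -296.3999938964844], [463.20001220703125, -208.60000610351562]] c [ 542.2 -219.8] [(np.float32(136.0), np.float32(-43.3)), (np.float32(86.5), np.float32(-133.6)), (np.float32(131.9), np.float32(138.3)), (np.float32(90.3), np.float32(49.1))]
F [[476.1000061035156, -294.6000061035156], [566.2000122070312, -394.20001220703125], [503.70001220703125, -455.79998779296875], [410.5, -357.5]] c [ 489.1 -375.5] [(np.float32(134.3), np.float32(-47.9)), (np.float32(87.7), np.float32(-135.4)), (np.float32(135.5), np.float32(133.5)), (np.float32(91.0), np.float32(43.8))]
0.036 314 ((474.240478515625, 370.17974853515625), (123.25809478759766, 197.83267211914062), 50.91164016723633) [[359.0, 385.0], [512.0, 260.0], [590.0, 356.0], [436.0, 480.0]]
0.006 946 ((478.3708190917969, 379.29669189453125), (100.51155853271484, 187.4665069580078), 50.06140899658203) [[374.0, 401.0], [518.0, 281.0], [583.0, 358.0], [439.0, 478.0]]
```

View pics/trayz.png

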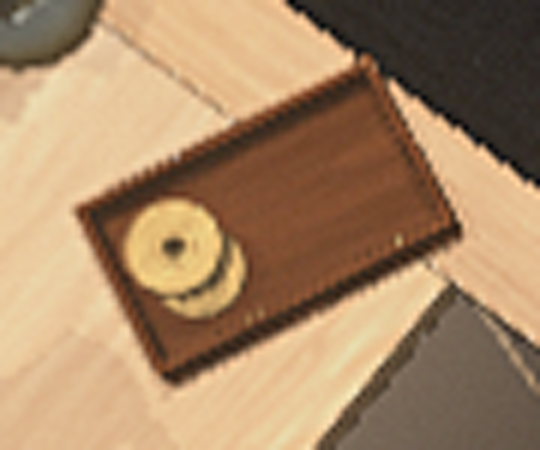

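The stand-E spindle is at about (528.5,-210) mm with yaw -43.5°, the post at (570.5,-250) and the knob at (534.5,-204). The tray centre is about (474,372) with its x axis at -39°. The old spool is at the tray's left end, crop pixel (175,245), and the right end is free. I'll write a row planner next.

```bash
cat > pl.py <<'E'
# rows(c,[goals]): c,goals = x,y,z mm,yaw deg (tool down)
import numpy as np, sys, json
def rows(c,W):
    c=np.array(c,float);t=np.radians(c[3]);M=np.array([[np.cos(t),np.sin(t),0],[np.sin(t),-np.cos(t),0],[0,0,-1]])
    o=[]
    for w in W:
        s=M.T@(np.array(w[:3])-c[:3]);o.append([*s.round(1).tolist(),0,0,round(-np.radians(w[3]-c[3]),3)])
    return o
def line(a,b,n): return [list(np.array(a)+(np.array(b)-a)*k/n) for k in range(1,n+1)]
def show(c,W):
    W=list(W)
    while len(W)%8: W.append(W[-1])
    for i in range(0,len(W),8):
        print(json.dumps(rows(c,W[i:i+8])));c=W[i+7]
    print("end",np.round(c,1).tolist())
E
python3 - <<'E'
from pl import *
a=[263,567,231,155.15];b=[512,-221,220,128];c=[512,-221,113,128]
show(a,line(a,b,24)+line(b,c,8))
E
```

```text
[[-23.2, -25.4, 0.5, 0, 0, 0.02], [-46.4, -50.9, 0.9, 0, 0, 0.039], [-69.6, -76.3, 1.4, 0, 0, 0.059], [-92.8, -101.7, 1.8, 0, 0, 0.079], [-116.1, -127.2, 2.3, 0, 0, 0.099], [-139.3, -152.6, 2.8, 0, 0, 0.118], [-162.5, -178.0, 3.2, 0, 0, 0.138], [-185.7, -203.5, 3.7, 0, 0, 0.158]]
[[-26.9, -21.5, 0.5, 0, 0, 0.02], [-53.8, -42.9, 0.9, 0, 0, 0.039], [-80.8, -64.4, 1.4, 0, 0, 0.059], [-107.7, -85.9, 1.8, 0, 0, 0.079], [-134.6, -107.3, 2.3, 0, 0, 0.099], [-161.5, -128.8, 2.8, 0, 0, 0.118], [-188.5, -150.3, 3.2, 0, 0, 0.138], [-215.4, -171.7, 3.7, 0, 0, 0.158]]
[[-30.0, -17.0, 0.5, 0, 0, 0.02], [-59.9, -33.9, 0.9, 0, 0, 0.039], [-89.9, -50.9, 1.4, 0, 0, 0.059], [-119.9, -67.9, 1.8, 0, 0, 0.079], [-149.8, -84.8, 2.3, 0, 0, 0.099], [-179.8, -101.8, 2.8, 0, 0, 0.118], [-209.8, -118.7, 3.2, 0, 0, 0.138], [-239.7, -135.7, 3.7, 0, 0, 0.158]]
[[0.0, 0.0, 13.4, 0, 0, -0.0], [0.0, 0.0, 26.8, 0, 0, -0.0], [0.0, 0.0, 40.1, 0, 0, -0.0], [0.0, 0.0, 53.5, 0, 0, -0.0], [0.0, 0.0, 66.9, 0, 0, -0.0], [0.0, 0.0, 80.2, 0, 0, -0.0], [0.0, 0.0, 93.6, 0, 0, -0.0], [0.0, 0.0, 107.0, 0, 0, -0.0]]
end [512.0, -221.0, 113.0, 128.0]
```

Call:
move_arm:
  plan:
    - [-23, -25, 0, 0, 0, 0.02]
    - [-46, -51, 1, 0, 0, 0.04]
    - [-70, -76, 1, 0, 0, 0.06]
    - [-93, -102, 2, 0, 0, 0.08]
    - [-116, -127, 2, 0, 0, 0.1]
    - [-139, -153, 3, 0, 0, 0.12]
    - [-162, -178, 3, 0, 0, 0.14]
    - [-186, -203, 4, 0, 0, 0.158]
  hand: 0

```text
clock: 1.02
tcp_pos: [0.3463, 0.3033, 0.2275]
tcp_rot: [180.0, 0.0, 146.1]
wrist_force: [0.3, 1.4, 0.5]
gripper_width: 0.0001
gripper_force: 0.0
```

Call:
move_arm:
  plan:
    - [-27, -21, 0, 0, 0, 0.02]
    - [-54, -43, 1, 0, 0, 0.04]
    - [-81, -64, 1, 0, 0, 0.06]
    - [-108, -86, 2, 0, 0, 0.08]
    - [-135, -107, 2, 0, 0, 0.1]
    - [-162, -129, 3, 0, 0, 0.12]
    - [-188, -150, 3, 0, 0, 0.14]
    - [-215, -172, 4, 0, 0, 0.158]

```text
clock: 1.68
tcp_pos: [0.429, 0.0405, 0.2237]
tcp_rot: [179.9, 0.0, 137.0]
wrist_force: [0.1, -0.4, 0.3]
gripper_width: -0.0
gripper_force: 0.0
```

Call:
move_arm:
  plan:
    - [-30, -17, 0, 0, 0, 0.02]
    - [-60, -34, 1, 0, 0, 0.04]
    - [-90, -51, 1, 0, 0, 0.06]
    - [-120, -68, 2, 0, 0, 0.08]
    - [-150, -85, 2, 0, 0, 0.1]
    - [-180, -102, 3, 0, 0, 0.12]
    - [-210, -119, 3, 0, 0, 0.14]
    - [-240, -136, 4, 0, 0, 0.158]

```text
clock: 2.35
tcp_pos: [0.512, -0.2229, 0.2195]
tcp_rot: [180.0, 0.0, 127.9]
wrist_force: [0.5, 0.7, 1.0]
gripper_width: -0.0001
gripper_force: 0.0
```

```bash
python3 - <<'E'
from pl import *
def pu(phi,g=22.5):
    p=np.radians(phi);return [570.5+58*np.cos(p)-g*np.sin(p),-250+58*np.sin(p)+g*np.cos(p),113,phi]
c=[512,-221,113,128]
show(c,[pu(x) for x in np.linspace(128,42,17)[1:]])
E
```

```text
[[1.0, 11.3, 0.0, 0, 0, 0.094], [2.3, 17.0, 0.0, 0, 0, 0.188], [3.1, 22.7, 0.0, 0, 0, 0.281], [3.3, 28.6, 0.0, 0, 0, 0.375], [3.0, 34.4, 0.0, 0, 0, 0.469], [2.2, 40.2, 0.0, 0, 0, 0.563], [0.8, 45.8, 0.0, 0, 0, 0.657], [-1.1, 51.3, 0.0, 0, 0, 0.75]]
[[1.9, 5.5, 0.0, 0, 0, 0.094], [3.2, 11.2, 0.0, 0, 0, 0.188], [4.0, 17.0, 0.0, 0, 0, 0.281], [4.2, 22.8, 0.0, 0, 0, 0.375], [3.9, 28.6, 0.0, 0, 0, 0.469], [3.1, 34.4, 0.0, 0, 0, 0.563], [1.7, 40.1, 0.0, 0, 0, 0.657], [-0.2, 45.6, 0.0, 0, 0, 0.75]]
end [598.5, -194.5, 113.0, 42.0]
```

Call:
move_arm:
  plan:
    - [0, 0, 14, 0, 0, 0]
    - [0, 0, 28, 0, 0, 0]
    - [0, 0, 42, 0, 0, 0]
    - [0, 0, 56, 0, 0, 0]
    - [0, 0, 70, 0, 0, 0]
    - [0, 0, 84, 0, 0, 0]
    - [0, 0, 98, 0, 0, 0]
    - [0, 0, 107, 0, 0, 0]

```text
clock: 3.02
tcp_pos: [0.5108, -0.2207, 0.1108]
tcp_rot: [-180.0, -0.1, 128.0]
wrist_force: [0.0, -0.4, -0.7]
gripper_width: -0.0002
gripper_force: 0.0
```

Call:
move_arm:
  plan:
    - [1, 11, 0, 0, 0, 0.094]
    - [2, 17, 0, 0, 0, 0.188]
    - [3, 23, 0, 0, 0, 0.281]
    - [3, 28.5, 0, 0, 0, 0.375]
    - [3, 34.5, 0, 0, 0, 0.469]
    - [2, 40, 0, 0, 0, 0.563]
    - [1, 46, 0, 0, 0, 0.657]
    - [-1, 51, 0, 0, 0, 0.75]

```text
clock: 3.68
tcp_pos: [0.5522, -0.1898, 0.1121]
tcp_rot: [-179.9, -0.0, 84.8]
wrist_force: [-0.7, 1.6, -0.4]
gripper_width: -0.0003
gripper_force: 0.4
```

Call:
move_arm:
  plan:
    - [2, 5.5, 0, 0, 0, 0.094]
    - [3, 11, 0, 0, 0, 0.188]
    - [4, 17, 0, 0, 0, 0.281]
    - [4, 23, 0, 0, 0, 0.375]
    - [4, 28.5, 0, 0, 0, 0.469]
    - [3, 34.5, 0, 0, 0, 0.563]
    - [2, 40, 0, 0, 0, 0.657]
    - [0, 45.5, 0, 0, 0, 0.75]

```text
clock: 4.35
tcp_pos: [0.5979, -0.1939, 0.1122]
tcp_rot: [-179.9, -0.0, 41.8]
wrist_force: [-0.0, 0.8, -0.0]
gripper_width: 0.0001
gripper_force: 0.4
```

```bash
python3 - <<'E'
from h import *
for n in("side","top"):
    f=grab(n);W=cloud(f);a=f["frame"]
    if n=="top":A=a[190:270,320:440]
    else:B=a[190:270,270:390]
    z=W[...,2];br=f["frame"].mean(2)
    k=(np.hypot(W[...,0]-.5705,W[...,1]+.25)<.075)&(z>.094)&(z<.106)&(br>100)
    q=W[k][:,:2];print(n,k.sum(),q.mean(0).round(4) if k.sum() else 0)
cv2.imwrite("pics/p1.png",cv2.resize(np.vstack([A,B])[:,:,::-1],None,fx=3.7,fy=3.7,interpolation=2))
s=telemetry.read_state();print(s["wrist_force"],s["tcp_pos"])
E
```

```text
side 49 [ 0.5892 -0.235 ]
top 30 [ 0.5815 -0.2349]
[-0.01557034  0.16072675  0.16951412] [ 0.59862731 -0.19463749  0.11249116]
```

View pics/p1.png

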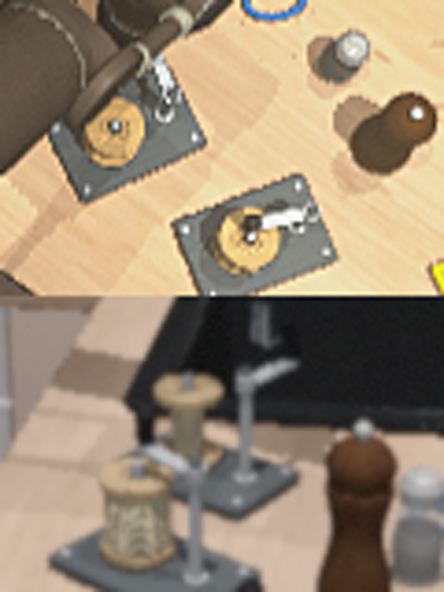

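The keeper has swung out, with the bar now pointing up-right from the post: top panel (160,85), side panel (270,375). I'll push on slowly until it meets the stop.

```bash
python3 - <<'E'
from pl import *
def pu(phi,g=22.5):
    p=np.radians(phi);return [570.5+58*np.cos(p)-g*np.sin(p),-250+58*np.sin(p)+g*np.cos(p),113,phi]
show(pu(42),[pu(x) for x in [41.5,41,40.5,40,39.5,39,38.5,38.5]]+[pu(x) for x in [38,37.5,37,36.5,36,35.5,35,35]])
E
```

```text
[[0.2, 0.5, 0.0, 0, 0, 0.009], [0.4, 1.0, 0.0, 0, 0, 0.017], [0.6, 1.5, 0.0, 0, 0, 0.026], [0.7, 2.0, 0.0, 0, 0, 0.035], [0.9, 2.6, 0.0, 0, 0, 0.044], [1.1, 3.1, 0.0, 0, 0, 0.052], [1.3, 3.6, 0.0, 0, 0, 0.061], [1.3, 3.6, 0.0, 0, 0, 0.061]]
[[0.2, 0.5, 0.0, 0, 0, 0.009], [0.4, 1.0, 0.0, 0, 0, 0.017], [0.6, 1.5, 0.0, 0, 0, 0.026], [0.7, 2.0, 0.0, 0, 0, 0.035], [0.9, 2.6, 0.0, 0, 0, 0.044], [1.1, 3.1, 0.0, 0, 0, 0.052], [1.3, 3.6, 0.0, 0, 0, 0.061], [1.3, 3.6, 0.0, 0, 0, 0.061]]
end [605.1, -198.3, 113.0, 35.0]
```

Call:
move_arm:
  plan:
    - [0.2, 0.5, 0, 0, 0, 0.009]
    - [0.4, 1, 0, 0, 0, 0.017]
    - [0.6, 1.5, 0, 0, 0, 0.026]
    - [0.7, 2, 0, 0, 0, 0.035]
    - [0.9, 2.6, 0, 0, 0, 0.044]
    - [1.1, 3.1, 0, 0, 0, 0.052]
    - [1.3, 3.6, 0, 0, 0, 0.061]
    - [1.3, 3.6, 0, 0, 0, 0.061]

```text
clock: 5.12
tcp_pos: [0.6009, -0.1961, 0.1122]
tcp_rot: [-180.0, 0.0, 38.5]
wrist_force: [-1.6, 0.7, 1.3]
gripper_width: 0.0004
gripper_force: 0.5
```

Call:
move_arm:
  plan:
    - [0.2, 0.5, 0, 0, 0, 0.009]
    - [0.4, 1, 0, 0, 0, 0.017]
    - [0.6, 1.5, 0, 0, 0, 0.026]
    - [0.7, 2, 0, 0, 0, 0.035]
    - [0.9, 2.6, 0, 0, 0, 0.044]
    - [1.1, 3.1, 0, 0, 0, 0.052]
    - [1.3, 3.6, 0, 0, 0, 0.061]
    - [1.3, 3.6, 0, 0, 0, 0.061]

```text
clock: 5.78
tcp_pos: [0.6018, -0.1958, 0.112]
tcp_rot: [-179.6, 0.2, 35.0]
wrist_force: [-6.8, 6.2, 5.5]
gripper_width: -0.0004
gripper_force: 4.7
```

```bash
python3 - <<'E'
from pl import *
c=[605.1,-198.3,113,35]
M=lambda d:[c[0]+d*np.cos(np.radians(-55)),c[1]+d*np.sin(np.radians(-55)),113,35]
a=M(-25);b=a[:2]+[213,35];w=[528.5,-210,200,136.5]
show(c,line(c,a,3)+line(a,b,5)+line(b,w,16))
E
```

```text
[[-0.0, -8.3, 0.0, 0, 0, -0.0], [0.0, -16.7, 0.0, 0, 0, -0.0], [0.0, -25.0, 0.0, 0, 0, -0.0], [0.0, -25.0, -20.0, 0, 0, -0.0], [0.0, -25.0, -40.0, 0, 0, -0.0], [0.0, -25.0, -60.0, 0, 0, -0.0], [0.0, -25.0, -80.0, 0, 0, -0.0], [0.0, -25.0, -100.0, 0, 0, -0.0]]
[[-4.3, -0.6, 0.8, 0, 0, -0.111], [-8.7, -1.2, 1.6, 0, 0, -0.221], [-13.0, -1.8, 2.4, 0, 0, -0.332], [-17.4, -2.3, 3.2, 0, 0, -0.443], [-21.7, -2.9, 4.1, 0, 0, -0.554], [-26.0, -3.5, 4.9, 0, 0, -0.664], [-30.4, -4.1, 5.7, 0, 0, -0.775], [-34.7, -4.7, 6.5, 0, 0, -0.886]]
[[-2.3, -3.7, 0.8, 0, 0, -0.111], [-4.6, -7.5, 1.6, 0, 0, -0.221], [-6.9, -11.2, 2.4, 0, 0, -0.332], [-9.2, -14.9, 3.2, 0, 0, -0.443], [-11.5, -18.7, 4.1, 0, 0, -0.554], [-13.8, -22.4, 4.9, 0, 0, -0.664], [-16.1, -26.1, 5.7, 0, 0, -0.775], [-18.4, -29.9, 6.5, 0, 0, -0.886]]
end [528.5, -210.0, 200.0, 136.5]
```

Call:
move_arm:
  plan:
    - [0, -8, 0, 0, 0, 0]
    - [0, -17, 0, 0, 0, 0]
    - [0, -25, 0, 0, 0, 0]
    - [0, -25, -20, 0, 0, 0]
    - [0, -25, -40, 0, 0, 0]
    - [0, -25, -60, 0, 0, 0]
    - [0, -25, -80, 0, 0, 0]
    - [0, -25, -100, 0, 0, 0]

```text
clock: 6.45
tcp_pos: [0.5901, -0.1776, 0.2133]
tcp_rot: [179.9, -0.0, 35.1]
wrist_force: [-0.5, 0.4, 0.1]
gripper_width: 0.0001
gripper_force: 0.0
```

Call:
move_arm:
  plan:
    - [-4, -1, 1, 0, 0, -0.111]
    - [-9, -1, 2, 0, 0, -0.221]
    - [-13, -2, 2, 0, 0, -0.332]
    - [-17, -2, 3, 0, 0, -0.443]
    - [-22, -3, 4, 0, 0, -0.554]
    - [-26, -3.5, 5, 0, 0, -0.664]
    - [-30, -4, 6, 0, 0, -0.775]
    - [-34.7, -4.7, 6.5, 0, 0, -0.886]
  hand: 85

```text
clock: 7.12
tcp_pos: [0.5589, -0.1938, 0.2057]
tcp_rot: [179.9, 0.0, 86.1]
wrist_force: [-0.3, 1.0, -0.1]
gripper_width: 0.0852
gripper_force: 0.0
```

Call:
move_arm:
  plan:
    - [-2, -4, 1, 0, 0, -0.111]
    - [-5, -7, 2, 0, 0, -0.221]
    - [-7, -11, 2, 0, 0, -0.332]
    - [-9, -15, 3, 0, 0, -0.443]
    - [-12, -19, 4, 0, 0, -0.554]
    - [-14, -22, 5, 0, 0, -0.664]
    - [-16, -26, 6, 0, 0, -0.775]
    - [-18.4, -29.9, 6.5, 0, 0, -0.886]

```text
clock: 7.78
tcp_pos: [0.5276, -0.2099, 0.1992]
tcp_rot: [180.0, 0.1, 136.9]
wrist_force: [0.1, -0.3, -0.4]
gripper_width: 0.085
gripper_force: 0.0
```

```bash
python3 - <<'E'
from h import *
s=telemetry.read_state();print(s["tcp_pos"],s["tcp_rot"])
for n in("side","top"):
    f=grab(n);W=cloud(f);a=f["frame"]
    if n=="top":A=a[190:270,320:440]
    else:B=a[190:270,270:390]
    z=W[...,2];rgb=a.astype(int);sat=rgb.max(2)-rgb.min(2);br=rgb.mean(2)
    d=np.hypot(W[...,0]-.5285,W[...,1]+.21)
    q=(d<.04)&(z>.066)&(z<.092)&(sat>45);Q=plane(f,.081)[q][:,:2].astype(np.float32)*1000
    if q.sum()>5:print(n,q.sum(),cv2.minEnclosingCircle(Q),Q.min(0),Q.max(0))
    dp=np.hypot(W[...,0]-.5705,W[...,1]+.25)
    k=(dp<.075)&(z>.107)&(z<.135)&(W[...,0]>.59)&(br<110)
    if k.sum(): print(n,"knob",k.sum(),W[k].mean(0).round(4))
    k=(dp<.02)&(z>.104)&(z<.125); print("post",k.sum(),W[k].mean(0).round(4))
cv2.imwrite("pics/p2.png",cv2.resize(np.vstack([A,B])[:,:,::-1],None,fx=3.7,fy=3.7,interpolation=2))
E
```

```text
[ 0.52763379 -0.20993654  0.19919613] [1.79993087e+02 7.28351083e-02 1.36899914e+02]
side 83 ((531.682861328125, -218.38668823242188), 29.3469181060791) [ 507.9233  -244.70859] [ 555.23145 -193.18245]
side knob 41 [ 0.6151 -0.2165  0.1189]
post 21 [ 0.5711 -0.2538  0.1089]
top 50 ((525.2100830078125, -209.1011199951172), 27.137527465820312) [ 509.12595 -234.59885] [ 544.0363  -182.57445]
post 0 [nan nan nan]<stdin>:14: RuntimeWarning: Mean of empty slice.
  ret = um.true_divide(
```

View pics/p2.png

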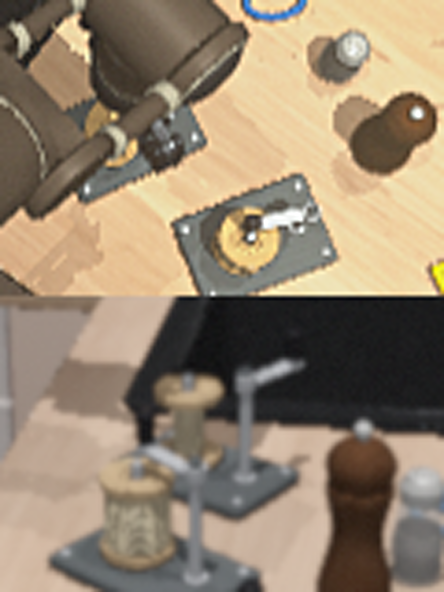

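The keeper is at its stop: the knob measures (615,-215) against the predicted (615.5,-213.5). I'll descend on the spool and grip it.

Call:
move_arm:
  plan:
    - [0, 0, 20, 0, 0, 0]
    - [0, 0, 40, 0, 0, 0]
    - [0, 0, 60, 0, 0, 0]
    - [0, 0, 80, 0, 0, 0]
    - [0, 0, 100, 0, 0, 0]
    - [0, 0, 120, 0, 0, 0]
    - [0, 0, 135, 0, 0, 0]
    - [0, 0, 144, 0, 0, 0]

```text
clock: 8.55
tcp_pos: [0.5269, -0.2092, 0.0533]
tcp_rot: [-180.0, -0.1, 136.4]
wrist_force: [0.1, -0.2, 1.2]
gripper_width: 0.085
gripper_force: 0.0
```

Call:
move_arm:
  plan:
    - [0, 0, 0, 0, 0, 0]
    - [0, 0, 0, 0, 0, 0]
    - [0, 0, 0, 0, 0, 0]
    - [0, 0, 0, 0, 0, 0]
    - [0, 0, 0, 0, 0, 0]
    - [0, 0, 0, 0, 0, 0]
    - [0, 0, 0, 0, 0, 0]
    - [0, 0, 0, 0, 0, 0]
  hand: 45

```text
clock: 9.22
tcp_pos: [0.5291, -0.2102, 0.0567]
tcp_rot: [179.9, 0.1, 136.6]
wrist_force: [0.7, 2.8, 5.9]
gripper_width: 0.0535
gripper_force: 63.1
```

Call:
move_arm:
  plan:
    - [0, 0, -3, 0, 0, 0]
    - [0, 0, -6, 0, 0, 0]
    - [0, 0, -10, 0, 0, 0]
    - [0, 0, -15, 0, 0, 0]
    - [0, 0, -20, 0, 0, 0]
    - [0, 0, -25, 0, 0, 0]
    - [0, 0, -30, 0, 0, 0]
    - [0, 0, -35, 0, 0, 0]

```text
clock: 9.88
tcp_pos: [0.5276, -0.2101, 0.0907]
tcp_rot: [-180.0, -0.0, 136.6]
wrist_force: [2.4, 1.1, -1.4]
gripper_width: 0.053
gripper_force: 63.6
```

```bash
python3 - <<'E'
from h import *
f=grab("side");a=f["frame"][175:255,290:390,::-1]
cv2.imwrite("pics/p3.png",cv2.resize(a,None,fx=5,fy=5,interpolation=2))
E
```

```text
(no output)
```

View pics/p3.png

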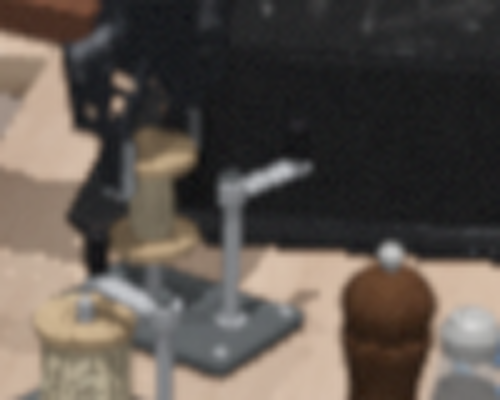

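The spool, top flange at (160,150), is rising with the gripper and its underside is off the plate; the keeper is out. It may be tilted a little. I'll continue up.

Call:
move_arm:
  plan:
    - [0, 0, -8, 0, 0, 0]
    - [0, 0, -18, 0, 0, 0]
    - [0, 0, -30, 0, 0, 0]
    - [0, 0, -45, 0, 0, 0]
    - [0, 0, -60, 0, 0, 0]
    - [0, 0, -75, 0, 0, 0]
    - [0, 0, -88, 0, 0, 0]
    - [0, 0, -99, 0, 0, 0]

```text
clock: 10.6
tcp_pos: [0.5274, -0.2106, 0.1916]
tcp_rot: [-179.9, 0.0, 136.6]
wrist_force: [0.2, -0.2, -0.3]
gripper_width: 0.0532
gripper_force: 63.8
```

```bash
python3 - <<'E'
from h import *
f=grab("side");W=cloud(f)
a=f["frame"][140:220,280:380,::-1]
cv2.imwrite("pics/p4.png",cv2.resize(a,None,fx=5,fy=5,interpolation=2))
from pl import *
c=[528.5,-210,190,136.5];t=[509,344,190,141]
show(c,line(c,t,18)+[t]*6)
E
```

```text
[[22.0, 21.6, 0.0, 0, 0, -0.004], [43.9, 43.2, 0.0, 0, 0, -0.009], [65.9, 64.7, 0.0, 0, 0, -0.013], [87.9, 86.3, 0.0, 0, 0, -0.017], [109.9, 107.9, 0.0, 0, 0, -0.022], [131.8, 129.5, 0.0, 0, 0, -0.026], [153.8, 151.1, 0.0, 0, 0, -0.031], [175.8, 172.6, 0.0, 0, 0, -0.035]]
[[21.2, 22.3, 0.0, 0, 0, -0.004], [42.4, 44.7, 0.0, 0, 0, -0.009], [63.6, 67.0, 0.0, 0, 0, -0.013], [84.8, 89.3, 0.0, 0, 0, -0.017], [106.0, 111.7, 0.0, 0, 0, -0.022], [127.2, 134.0, 0.0, 0, 0, -0.026], [148.4, 156.3, 0.0, 0, 0, -0.031], [169.6, 178.7, 0.0, 0, 0, -0.035]]
[[20.4, 23.1, 0.0, 0, 0, -0.004], [40.8, 46.1, 0.0, 0, 0, -0.009], [40.8, 46.1, 0.0, 0, 0, -0.009], [40.8, 46.1, 0.0, 0, 0, -0.009], [40.8, 46.1, 0.0, 0, 0, -0.009], [40.8, 46.1, 0.0, 0, 0, -0.009], [40.8, 46.1, 0.0, 0, 0, -0.009], [40.8, 46.1, 0.0, 0, 0, -0.009]]
end [509, 344, 190, 141]
```

View pics/p4.png

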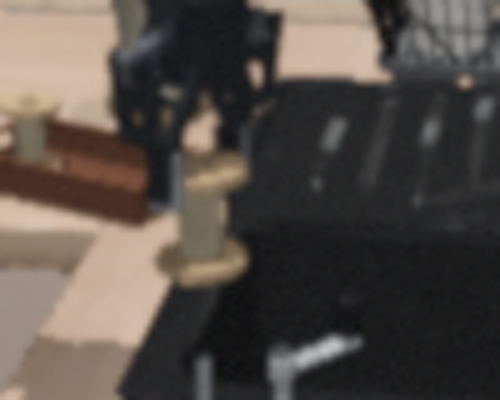

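```bash
python3 - <<'E'
from h import *
f=grab("side");W=cloud(f);a=f["frame"].astype(int);sat=a.max(2)-a.min(2)
# crop (u,v)-> px 280+u/5,140+v/5
def reg(u0,u1,v0,v1):
    m=np.zeros((400,640),bool);m[140+v0//5:140+v1//5,280+u0//5:280+u1//5]=1
    d=np.hypot(W[...,0]-.5285,W[...,1]+.21);return m&(d<.06)&~np.isnan(W[...,2])
c=W[reg(185,225,195,240)];print("core",len(c),c.mean(0).round(4),c.std(0).round(4))
vs=range(140+190//5,140+245//5)
for v in vs:
    m=np.zeros((400,640),bool);m[v]=1
    q=W[m&reg(170,240,190,250)&(sat>25)]
    if len(q):print(v,len(q),np.median(q,0).round(4))
for nm,r in(("bot",reg(150,255,235,290)),("top",reg(175,260,150,195))):
    q=W[r&(sat>25)];print(nm,len(q),q.mean(0).round(4),q.min(0).round(3),q.max(0).round(3))
E
```

```text
core 72 [ 0.5283 -0.2231  0.1873] [0.0069 0.0043 0.0086]
178 7 [ 0.5295 -0.2238  0.2034]
179 3 [ 0.53   -0.2229  0.1998]
180 2 [ 0.5284 -0.2217  0.1962]
181 3 [ 0.5262 -0.2263  0.1949]
182 4 [ 0.5174 -0.2298  0.1933]
183 4 [ 0.5208 -0.224   0.188 ]
184 4 [ 0.5207 -0.2252  0.1853]
185 6 [ 0.5252 -0.2233  0.1812]
186 7 [ 0.5237 -0.2204  0.177 ]
187 5 [ 0.5272 -0.2184  0.1732]
188 11 [ 0.5296 -0.2094  0.1671]
bot 133 [ 0.5271 -0.2224  0.1613] [ 0.501 -0.243  0.152] [ 0.555 -0.189  0.176]
top 92 [ 0.5355 -0.2204  0.215 ] [ 0.52  -0.244  0.2  ] [ 0.554 -0.192  0.22 ]
```

```bash
python3 - <<'E'
from h import *
fs=[cloud(grab("side")) for _ in range(6)]
W=np.nanmedian(fs,0)
d=np.hypot(W[...,0]-.5285,W[...,1]+.21)
for nm,(u0,u1,v0,v1),zr in(("bot",(150,255,235,275),(.155,.175)),("top",(175,260,150,175),(.205,.23))):
    m=np.zeros((400,640),bool);m[140+v0//5:140+v1//5,280+u0//5:280+u1//5]=1
    q=W[m&(d<.035)&(W[...,2]>zr[0])&(W[...,2]<zr[1])]
    for _ in range(4):
        A=np.c_[q[:,:2]-[.5285,-.21],np.ones(len(q))];s=np.linalg.lstsq(A,q[:,2],rcond=None)[0];r=abs(q[:,2]-A@s);q=q[r<max(.002,2*np.median(r))]
    g=s[:2];print(nm,len(q),s.round(4),"tilt deg",np.degrees(np.arctan(np.linalg.norm(g))).round(1),"downhill dir",np.degrees(np.arctan2(-g[1],-g[0])).round(0),"res",r.std().round(4))
E
```

```text
bot 71 [0.0079 0.0148 0.1572] tilt deg 1.0 downhill dir -118.0 res 0.0004
top 42 [0.0353 0.043  0.2127] tilt deg 3.2 downhill dir -129.0 res 0.0004
```

The flange plane fit shows about 1° of tilt, so the lean in the picture is perspective and the spool is level. I'll carry it to the free +x end of the tray.

Call:
move_arm:
  plan:
    - [8, 8, 0, 0, 0, 0]
    - [22, 22, 0, 0, 0, 0]
    - [44, 43, 0, 0, 0, -0.005]
    - [66, 65, 0, 0, 0, -0.01]
    - [88, 86, 0, 0, 0, -0.015]
    - [110, 108, 0, 0, 0, -0.02]
    - [132, 130, 0, 0, 0, -0.03]
    - [154, 151, 0, 0, 0, -0.035]

```text
clock: 11.67
tcp_pos: [0.5188, 0.0078, 0.1888]
tcp_rot: [-180.0, -0.1, 138.6]
wrist_force: [0.1, 0.2, -0.2]
gripper_width: 0.0537
gripper_force: 63.8
```

Call:
move_arm:
  plan:
    - [21, 22, 0, 0, 0, -0.005]
    - [42, 45, 0, 0, 0, -0.01]
    - [64, 67, 0, 0, 0, -0.015]
    - [85, 89, 0, 0, 0, -0.02]
    - [106, 112, 0, 0, 0, -0.025]
    - [127, 134, 0, 0, 0, -0.03]
    - [148, 156, 0, 0, 0, -0.035]
    - [170, 179, 0, 0, 0, -0.04]

```text
clock: 12.33
tcp_pos: [0.5093, 0.2541, 0.1887]
tcp_rot: [-179.9, -0.0, 140.9]
wrist_force: [1.4, 0.0, -0.4]
gripper_width: 0.0532
gripper_force: 63.8
```

```bash
python3 - <<'E'
from h import *
from pl import *
def step(c,r):
    t=np.radians(c[3]);M=np.array([[np.cos(t),np.sin(t),0],[np.sin(t),-np.cos(t),0],[0,0,-1]])
    return [*(np.array(c[:3])+M@r[:3]),c[3]-np.degrees(r[3])]
c=step(step([528.5,-210,190,136.5],[154,151,0,-.035]),[170,179,0,-.04]);print(c)
s=telemetry.read_state();print(s["tcp_pos"],s["tcp_rot"])
t=[509,344,190,141];show(c,line(c,t,6)+[t]*2)
# tray box from top view, colour and edges of rim
f=grab("top");W=cloud(f);a=f["frame"].astype(int);br=a.mean(2)
T=plane(f,.036);d=np.hypot(W[...,0]-.475,W[...,1]-.372)
m=(d<.15)&(a[...,0]-a[...,2]>15)&(br<105)&(W[...,2]<.05)&(W[...,2]>-.01)
print(cv2.minAreaRect(T[m][:,:2].astype(np.float32)*1000))
cv2.imwrite("pics/p5.png",cv2.resize(f["frame"][135:225,150:250,::-1],None,fx=5,fy=5,interpolation=2))
E
```

```text
[np.float64(511.9973576653772), np.float64(252.24580185141733), np.float64(190.0), np.float64(140.7971834634812)]
[0.50929138 0.25405973 0.18865525] [-1.79928450e+02 -4.72135909e-02  1.40908915e+02]
[[10.1, 11.5, 0.0, 0, 0, -0.001], [20.1, 23.1, 0.0, 0, 0, -0.001], [30.2, 34.6, 0.0, 0, 0, -0.002], [40.2, 46.1, 0.0, 0, 0, -0.002], [50.3, 57.7, 0.0, 0, 0, -0.003], [60.3, 69.2, 0.0, 0, 0, -0.004], [60.3, 69.2, 0.0, 0, 0, -0.004], [60.3, 69.2, 0.0, 0, 0, -0.004]]
end [509, 344, 190, 141]
((491.333740234375, 356.48846435546875), (263.2366638183594, 200.46630859375), 70.47250366210938)
```

View pics/p5.png

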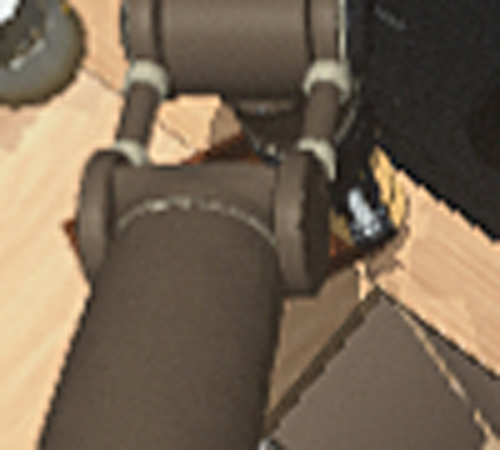

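```bash
python3 - <<'E'
from h import *
f=grab("top");P=plane(f,.036);P0=plane(f,0.)
g=lambda P,u,v:cv2.remap(P.astype(np.float32),np.float32([[150+u/6-.4]]),np.float32([[145+v/6-.4]]),1)[0,0,:2]*1000
L,T,R_=g(P,82,210),g(P,368,60),g(P,460,228);R0,B0=g(P0,460,238),g(P0,172,384)
print("far corners",L,T,"R",R_,"len",np.linalg.norm(T-L),np.degrees(np.arctan2(*(T-L)[::-1])),"base",R0,B0,np.linalg.norm(R0-B0))
e=(T-L)/np.linalg.norm(T-L);n=np.array([e[1],-e[0]]);print("c1",(L+T)/2+60*n,"c2",(R0+B0)/2-60*n)
E
```

```text
far corners [439.99606 480.81015] [590.7306  360.15463] R [514.00507 264.5758 ] len 193.0768 -38.675537 base [514.8174 271.784 ] [365.95868 396.8608 ] 194.43025
c1 [477.86877 373.64056] c2 [477.8826 381.1642]
```

Call:
move_arm:
  plan:
    - [10, 12, 0, 0, 0, 0]
    - [20, 23, 0, 0, 0, 0]
    - [30, 35, 0, 0, 0, 0]
    - [40, 46, 0, 0, 0, 0]
    - [50, 58, 0, 0, 0, 0]
    - [60, 69, 0, 0, 0, 0]
    - [60, 69, 0, 0, 0, 0]
    - [60, 69, 0, 0, 0, 0]

```text
clock: 13.1
tcp_pos: [0.5075, 0.3446, 0.1892]
tcp_rot: [-180.0, 0.0, 141.0]
wrist_force: [-0.1, -0.2, -1.0]
gripper_width: 0.0537
gripper_force: 63.8
```

Call:
move_arm:
  plan:
    - [2, 5, 15, 0, 0, 0]
    - [2, 5, 35, 0, 0, 0]
    - [2, 5, 58, 0, 0, 0]
    - [2, 5, 81, 0, 0, 0]
    - [2, 5, 102, 0, 0, 0]
    - [2, 5, 120, 0, 0, 0]
    - [2, 5, 132, 0, 0, 0]
    - [2, 5, 138, 0, 0, 0]

```text
clock: 13.77
tcp_pos: [0.5075, 0.3472, 0.0481]
tcp_rot: [-179.7, -0.1, 140.8]
wrist_force: [0.7, -1.2, -0.9]
gripper_width: 0.0534
gripper_force: 63.8
```

Call:
move_arm:
  plan:
    - [0, 0, 1, 0, 0, 0]
    - [0, 0, 2, 0, 0, 0]
    - [0, 0, 3, 0, 0, 0]
    - [0, 0, 4, 0, 0, 0]
    - [0, 0, 5, 0, 0, 0]
    - [0, 0, 6, 0, 0, 0]
    - [0, 0, 6, 0, 0, 0]
    - [0, 0, 6, 0, 0, 0]

```text
clock: 14.43
tcp_pos: [0.5098, 0.3492, 0.0462]
tcp_rot: [179.9, 0.0, 140.9]
wrist_force: [1.0, 0.7, 3.5]
gripper_width: 0.0534
gripper_force: 64.1
```

Call:
move_arm:
  plan:
    - [0, 0, 0, 0, 0, 0]
    - [0, 0, 0, 0, 0, 0]
    - [0, 0, 0, 0, 0, 0]
    - [0, 0, 0, 0, 0, 0]
    - [0, 0, 0, 0, 0, 0]
    - [0, 0, 0, 0, 0, 0]
    - [0, 0, 0, 0, 0, 0]
    - [0, 0, 0, 0, 0, 0]
  hand: 85

```text
clock: 15.1
tcp_pos: [0.5092, 0.3487, 0.0452]
tcp_rot: [-180.0, -0.0, 140.9]
wrist_force: [-0.1, 0.0, 0.1]
gripper_width: 0.0851
gripper_force: 0.0
```

Call:
move_arm:
  plan:
    - [0, 0, -4, 0, 0, 0]
    - [0, 0, -12, 0, 0, 0]
    - [0, 0, -25, 0, 0, 0]
    - [0, 0, -45, 0, 0, 0]
    - [0, 0, -70, 0, 0, 0]
    - [0, 0, -100, 0, 0, 0]
    - [0, 0, -130, 0, 0, 0]
    - [0, 0, -160, 0, 0, 0]

```text
clock: 15.77
tcp_pos: [0.5093, 0.3488, 0.2083]
tcp_rot: [179.9, 0.0, 140.9]
wrist_force: [0.1, 1.2, 0.1]
gripper_width: 0.0849
gripper_force: 0.0
```

Call:
move_arm:
  plan:
    - [15, -15, 0, 0, 0, 0]
    - [30, -30, 0, 0, 0, 0]
    - [50, -50, 0, 0, 0, 0]
    - [70, -70, 0, 0, 0, 0]
    - [90, -90, 0, 0, 0, 0]
    - [110, -110, 0, 0, 0, 0]
    - [120, -130, 0, 0, 0, 0]
    - [120, -150, 0, 0, 0, 0]

```text
clock: 16.43
tcp_pos: [0.3196, 0.3086, 0.2066]
tcp_rot: [179.9, -0.0, 141.0]
wrist_force: [0.7, 0.5, 0.0]
gripper_width: 0.0847
gripper_force: 0.0
```

```bash
python3 - <<'E'
from h import *
f=grab("top");g=grab("side");A=f["frame"][130:275,140:440];B=g["frame"][140:285,250:400]
cv2.imwrite("pics/p6.png",np.hstack([cv2.resize(A,None,fx=1.75,fy=1.75,interpolation=2)[:250],cv2.resize(B,None,fx=1.75,fy=1.75,interpolation=2)[:250]])[:,:,::-1])
for n,h in(("top",f),("side",g)):
    W=cloud(h);a=h["frame"].astype(int);sat=a.max(2)-a.min(2)
    for c in((.511,.349),(.433,.406)):
        q=(np.hypot(W[...,0]-c[0],W[...,1]-c[1])<.045)&(W[...,2]>.055)&(W[...,2]<.09)
        if q.sum()>5:
            Q=plane(h,.07)[q][:,:2].astype(np.float32)*1000
            p=W[q];s=np.linalg.lstsq(np.c_[p[:,:2]-c,np.ones(len(p))],p[:,2],rcond=None)[0]
            print(n,q.sum(),np.round(cv2.minEnclosingCircle(Q)[0],1),np.median(p[:,2]).round(4),s.round(3))
E
```

```text
top 181 [508.5 347. ] 0.0685 [-0.056 -0.021  0.068]
top 160 [433.2 405.3] 0.0689 [0.013 0.011 0.069]
side 66 [508.  332.6] 0.0672 [-0.001  0.027  0.067]
side 61 [431.1 384.8] 0.0671 [-0.036  0.049  0.067]
```

View pics/p6.png

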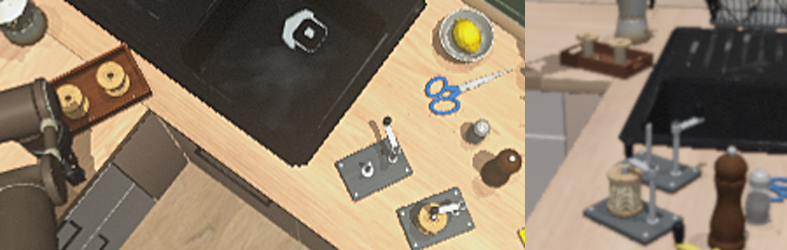

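The spool stands upright in the tray at (113,75), beside the undisturbed old one at (72,98). The stand is bare with its arm out (390,135), and the full spool's stand is untouched. I'm handing in the job.

```bash
python3 -c "
from station import job;print(job.finish_job())"
```

```text
the job is handed in; nothing more can be done
None
```

Job handed in at about 16.5 s: the keeper arm is swung out to its stop, the nearly bare spool stands upright in the tray beside the old one, and the last pictures show nothing else disturbed.

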